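Take the front lens from the gravity lane and stand it on the tray's bars

ROBOT

A 6-joint arm with a two-finger parallel gripper is mounted at the origin on the work surface. World frame = base frame: x ahead of the robot, y to its left, z up, the work surface at z = 0. Lengths are in m, angles in rad, forces in N, time in s.
With the tool pointing down it reaches from about 0.325 to 0.775 m from the base axis. Payload 5.5 kg.
Tool frame: the origin (TCP) lies midway between the tips of the shut fingers; the grasp point (between the pads) lies r.grip_depth behind it (r.grip_depth is the distance from the TCP to the grasp point, in m); x points along the fingers, y is the direction in which the jaws open and shut, and the axes are right-handed (so a half turn about x gives the same grasp; the last joint's range is limited). The gripper opens to 88 mm and grips with 3 to 60 N. Pads are 20 mm wide; open, the fingers measure 115 mm over their backs; the gripper's body (75 mm by 178 mm) begins 61 mm behind the grasp point.
Start: joints at [-0.057, 0.091, 1.231, -0, 1.82, -0.057], TCP at [0.6, -0, 0.187] pointing down, gripper open.
Joint ranges: [-2.87, 2.87], [-0.86, 2.18], [0.17, 2.46], [-1.51, 4.65], [0.06, 2.69], [-2.65, 2.65]. Speed limits (rad/s): [2.57, 2.57, 3.01, 3.14, 3.14, 3.14].

INTERFACE

Orientations are given as a unit quaternion [x, y, z, w].
In Python, from workcell import r gives the robot as it stands.
- The arm moves only by the tool send_rows, never from a script. Its argument "plan" is a list of rows, each a list of 3 entries, a list of its own where there are three numbers: the shift along the tool's x, y, z in mm, then the turn, a rotation vector about the tool's x, y, z in rad, then the opening, from 0 (shut) to 1 (fully open). A call has 1 to 12 rows; each row is the pose to reach, as a shift and turn from the pose measured when the call began, along the tool's axes at that moment; what a row does not reach only later rows make up. A row lasts 1/12 s, in which the tool goes at most 41.7 mm and 7.16 degrees, less where a joint would pass 70% of its speed; a pose out of reach is approached as far as the arm can. A call with a gripper value outside its range is refused whole. The fingers move at their own pace and stop on an object; "force" is the grip in N (left out, the last holds). Time passes only in rows, so rows that repeat a pose let the fingers close. It gives the time, the measured TCP pose, the force and the opening at its end, in the units of the state.
- r.sense(): the state, without advancing time (a new reading comes with each control period).
- r.read_camera(name): name is "scene" or "side" or "wrist"; returns a dict with "image" (480x640x3 uint8, blue, green, red), "z_map" (480x640 float32, m along the optical axis (not along the pixel's ray), 0 where there is no reading), "K" (3x3 intrinsics, pixels), "R" (3x3) and "t" (3): a world point X has camera coordinates R X + t; the wrist camera has in their place "hand_eye" (4x4, takes a point from camera to tool coordinates, whose origin is the TCP and whose axes are the tool frame's). Camera axes: x right, y down, z forward; pixel columns grow to the right and rows downward; lengths in m; the calibration is good to about 2 mm. A picture is of the moment at which its call begins: read the wrist's pose just before it.
- r.hand_in(): hands the job in, once; it reports no verdict.
The state is a dict: "time": time; "joint_pos": joint angles; "dq": joint speeds; "tau": joint torques, N m; "position": TCP position; "tool_rot": TCP orientation; "force": force on the tool from outside, world axes, zero at the start; "wrist_torque": the same for the moment, N m; "grip_width": finger opening in m.
Only numpy, scipy, OpenCV 4.12 (cv2) and the standard library are available. Lean on these libraries where they do the work, as an engineer would, in place of code of your own. Each camera call takes 0.05 s, during which the arm holds its last target.

TASK

Take the front copper-ringed lens out of its sloping lane so that the two behind it roll forward to the stop, and set it down on edge on the round pewter tray, resting in the hollow between the two brass bars with its axis along them, about midway along their length. Set it down rather than dropping it, and leave the black-ringed lenses and the other things on the table where they are.

Things in the scene. Friction and masses are not known exactly. Their poses are not given: they have to be found in the camera images.
- copper_lane: Low fixed mahogany gravity lane, 35 mm wide, 182 mm long. Origin on the table under its front end, x along the lane to its raised back, y across, z up. Floor rises at 0.13 rad, so the lenses, standing on edge in line, roll by themselves to -x against the brass stop plate. Inside width 27 mm; side walls only 8 mm above the lane floor. Holds three copper lenses; may be left or right of the other lane.
- copper_lane_front (a point): Where the centre of the front lens lies when it rests against the stop of the copper lane, 46 mm above the table. Its flat faces can be pinched from above, in the lane's y, anywhere higher than 16 mm below its centre (walls end there). The 35 mm wide, 4 mm thick stop plate in front of it rises 28 mm over the lane floor, about level with the lens centre.
- copper_lane_second (a point): Where the centre of the next lens lies when it rests against a lens at the front; 52 mm up the lane from copper_lane_front.
- copper_lens1: The front copper-ringed lens: a drum 52 mm in diameter, 22 mm wide between its flat glass faces, 60 to 130 g. Origin at its centre; its y axis is the drum axis, level, along the lane's y. Stands on its rim and rolls freely. At the start it rests against the lane's stop plate; to be taken.
- copper_lens2: The second copper-ringed lens: a drum 52 mm in diameter, 22 mm wide between its flat glass faces, 60 to 130 g. Origin at its centre; its y axis is the drum axis, level, along the lane's y. Stands on its rim and rolls freely. Starts right behind copper_lens1, touching it, and rolls forward by itself once that is lifted away.
- copper_lens3: The third copper-ringed lens: a drum 52 mm in diameter, 22 mm wide between its flat glass faces, 60 to 130 g. Origin at its centre; its y axis is the drum axis, level, along the lane's y. Stands on its rim and rolls freely. Starts right behind copper_lens2.
- tray: Fixed round pewter tray, 170 mm in diameter, rim 11 mm high, floor at 6 mm. Origin at the centre of its underside. On it two brass bars, 9 mm thick, 73 mm long, run along its y axis at x = -17 and +17 mm, tops 15 mm above the table. A lens stood on its rim on both, axis along y, rests between them with its centre at x = 0, 36 mm above the table.
- dark_lane: Another low fixed mahogany gravity lane, 35 mm wide, 182 mm long. Origin on the table under its front end, x along the lane to its raised back, y across, z up. Floor rises at 0.13 rad, so the lenses, standing on edge in line, roll by themselves to -x against the brass stop plate. Inside width 27 mm; side walls only 8 mm above the lane floor. Holds three black-ringed lenses; bystander.
- trial_frame: Horn-rimmed trial frame, loose, 130 mm wide, 56 mm tall, standing on its rims and temple tips; bystander. Origin under the bridge, temples run to its +x.
- spectacle_case: Dark green spectacle case, loose, 65 x 160 x 38 mm; bystander. Origin at the centre of its underside.
- rule: Flat brass rule, loose, 30 x 170 x 5 mm; bystander. Origin at the centre of its underside.
- drops: Small amber bottle, loose, 36 mm in diameter, 70 mm tall; bystander. Origin at the centre of its underside.
- dark_lens1: Black-ringed lens 1 counted from the stop of the dark lane, same shape and size as the copper ones; bystander. Origin at its centre.
- dark_lens2: Black-ringed lens 2 counted from the stop of the dark lane, same shape and size as the copper ones; bystander. Origin at its centre.
- dark_lens3: Black-ringed lens 3 counted from the stop of the dark lane, same shape and size as the copper ones; bystander. Origin at its centre.

How it is judged:
On the way:
1. the front copper-ringed lens is lifted out of its lane, its centre over 100 mm above the table (height (world z) of copper_lens1 above 0.1 m), for 0.2 s.
At the end, for the whole second after the job is handed in: Lens 1 stands on edge on both tray bars, at rest: centre within 6 mm of midway between them, within 25 mm of their middle, 30-41 mm above the table, axis within 0.2 rad of the bars. Lens 2 rests at the lane front (within 7 mm), lens 3 right behind it (within 9 mm) (x of copper_lens1 in the frame of tray between -0.006 and 0.006 m and y of copper_lens1 in the frame of tray between -0.025 and 0.025 m and z of copper_lens1 in the frame of tray between 0.03 and 0.041 m and angle between the y axis of copper_lens1 and the y axis of tray, either way round below 0.2 rad and linear speed of each of copper_lens1, copper_lens2, copper_lens3 below 0.01 m/s and angular speed of copper_lens1 below 0.2 rad/s and distance between copper_lens2 and copper_lane_front below 0.007 m and distance between copper_lens3 and copper_lane_second below 0.009 m); the robot touches nothing.
It fails at once if the lens is let go of with its centre more than 80 mm above the table (dropped) (height (world z) of copper_lens1 above 0.08 m and contact force between copper_lens1 and the fingers below 0.02 N).
It fails at once if a black-ringed lens or another loose thing on the table is moved more than 20 mm (distance of any of dark_lens1, dark_lens2, dark_lens3, trial_frame, spectacle_case, rule, drops from where it was at the start of the episode above 0.02 m).
It also fails if it takes over 40 s, if anything falls off the work surface, if the arm or the gripper's body presses on something with over 40 N, if the wrist force passes 120 N, or if a joint passes its speed limit or range.

## Working session

There is one attempt and no reset: what is moved stays moved. The work goes in short steps, Python scripts to look and compute and a tool call to move; the robot and the scene stay as the last step left them, time stands still between calls to the robot, and variables do not carry over. Pictures are saved under pics/ and viewed, and the job is handed in when it is done.

Besides the shell and the picture viewer there is one more tool, called after "Call:" by a JSON object that holds its "api" and its "payload". send_rows: Moves the arm, as the interface text tells. Its arguments: {"type":"object","properties":{"plan":{"type":"array"},"force":{"type":"number"}},"required":["plan"]}

```bash
ls; mkdir -p pics; python3 - <<'E'
from workcell import r
import cv2,numpy as np
s=r.sense();print(s,r.grip_depth)
for n in("scene","side","wrist"):
    c=r.read_camera(n);cv2.imwrite(f"pics/{n}0.png",c["image"]);np.savez(f"{n}0.npz",**c)
    print(n,c["K"].tolist(),[c[k].tolist() for k in("R","t","hand_eye") if k in c])
E
```

```text
pics
{'time': 0.0, 'joint_pos': array([-5.66886357e-02,  9.18196877e-02,  1.23184126e+00, -1.77577300e-05,
        1.81980921e+00, -5.66876570e-02]), 'dq': array([ 0.00153369, -0.00095446,  0.00095098,  0.00067327, -0.00039469,
       -0.00151238]), 'tau': array([-3.13584051e-04, -4.46447504e+01, -4.06449509e+01,  6.96761138e-02,
        2.93726998e-02, -1.50731516e-04]), 'position': array([5.99641867e-01, 1.87363780e-05, 1.86355601e-01]), 'tool_rot': array([ 0.49955455,  0.50048961, -0.50044768,  0.49950728]), 'force': array([-0.586849  , -0.10858077,  0.30071578]), 'wrist_torque': array([-0.03154955,  0.0108914 , -0.02887906]), 'grip_width': 0.08800656767002585} 0.0187
scene [[438.2804718276845, 0.0, 313.05267938318525], [0.0, 438.2804718276845, 231.91072875370276], [0.0, 0.0, 1.0]] [[[0.7823368341000415, 0.6227457853590324, -0.01169464954097779], [0.4336083018966316, -0.5580159628260842, -0.707532349619152], [-0.4471385898540226, 0.5484577212956715, -0.7065841842374593]], [-0.3901145660200863, -0.18790524777525855, 1.3896253574402295]]
side [[523.0924671147078, 0.0, 317.51302535951254], [0.0, 523.0924671147078, 239.30279152629143], [0.0, 0.0, 1.0]] [[[-0.9937230441808558, -0.10976499997697337, 0.021590651773122336], [-0.07704574604459642, 0.5315967581163945, -0.8434861230492005], [0.08110773378886105, -0.8398550657942085, -0.5367168750649087]], [0.5031765278972306, 0.09683853147425563, 1.0983403898534292]]
wrist [[358.07682921440295, 0.0, 316.62718989771673], [0.0, 358.07682921440295, 233.4123394580234], [0.0, 0.0, 1.0]] [[[-0.00013973227388222535, -0.25439013724311765, 0.9671016691890865, -0.19726132374936112], [0.9999999615078373, -0.0002673670865071322, 7.415633842603334e-05, -0.0008743160716850884], [0.00023970651453760847, 0.9671016423252864, 0.2543901648109024, -0.06839476009231787], [0.0, 0.0, 0.0, 1.0]]]
```

View pics/scene0.png

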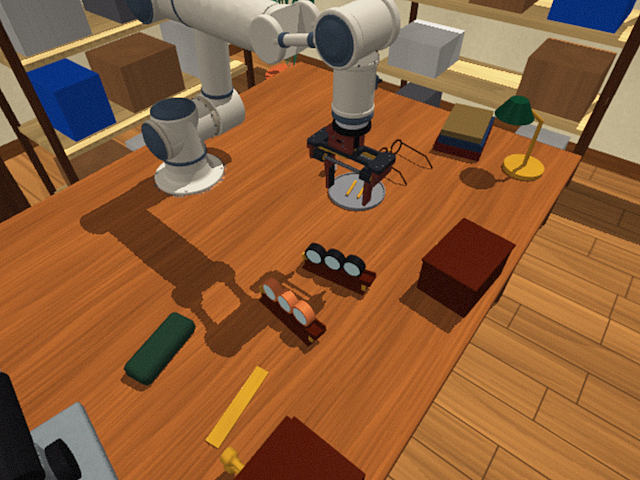

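View pics/side0.png

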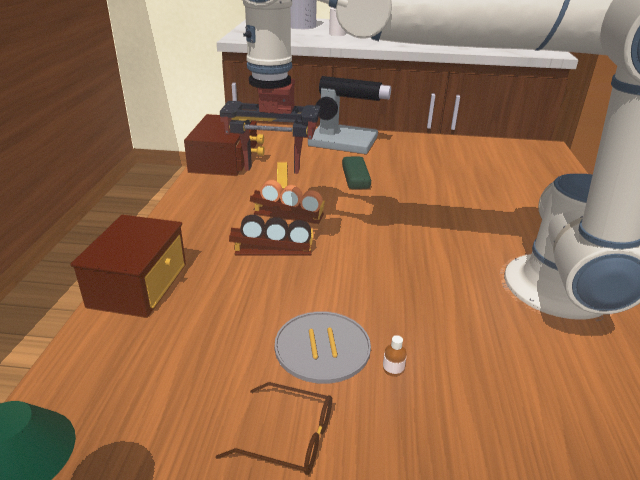

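View pics/wrist0.png

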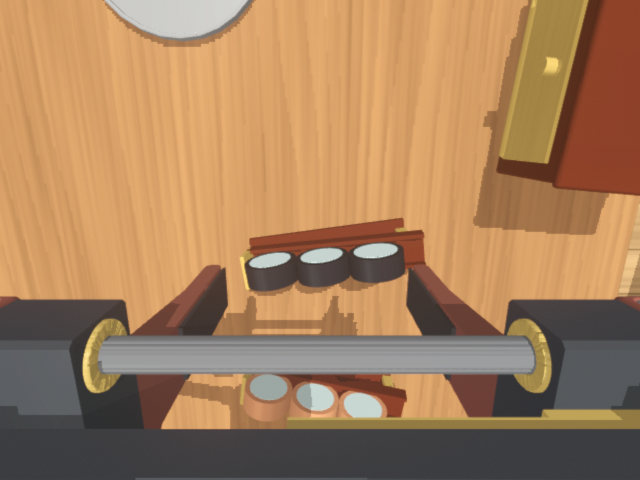

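```bash
cat > h.py <<'E'
import numpy as np,cv2
from scipy.spatial.transform import Rotation as Ro
def load(n):
    return dict(np.load(n))
def cloud(c):
    z=c["z_map"];v,u=np.mgrid[:480,:640];K=c["K"]
    P=np.stack([(u-K[0,2])/K[0,0]*z,(v-K[1,2])/K[1,1]*z,z],-1)
    return (P-c["t"])@c["R"]   # R^T(P-t)
def proj(c,X):
    p=(c["R"]@np.asarray(X).T).T+c["t"];p=p@c["K"].T;return p[:,:2]/p[:,2:]
E
python3 - <<'E'
from h import *
print(Ro.from_quat([ 0.49955455,  0.50048961, -0.50044768,  0.49950728]).as_matrix().round(3))
for n,box in(("side",(225,170,340,265)),("scene",(240,230,390,355))):
    c=load(n+"0.npz");print(n,"cam",-c["R"].T@c["t"])
    P=cloud(c);x0,y0,x1,y1=box
    hsv=cv2.cvtColor(c["image"],cv2.COLOR_BGR2HSV)
    im=c["image"].astype(int)
    m=((im[...,0]>im[...,2]-5)&(im[...,0]>90)).astype(np.uint8)
    mm=np.zeros_like(m);mm[y0:y1,x0:x1]=m[y0:y1,x0:x1]
    k,l,s,ce=cv2.connectedComponentsWithStats(mm)
    for i in range(1,k):
        if s[i,4]<40: continue
        cn,_=cv2.findContours((l==i).astype(np.uint8),0,1)
        e=cv2.fitEllipse(cn[0])
        p=P[l==i];p=p[p[:,2]>0.01]
        q=np.median(p,0);u,S,V=np.linalg.svd(p-p.mean(0))
        print(i,s[i],"ell",np.round(e[0],1),np.round(e[1],1),"mean",p.mean(0).round(4),"med",q.round(4),"min",p.min(0).round(3),"max",p.max(0).round(3),"n",V[2].round(3),"rms",(S[2]/np.sqrt(len(p))).round(4))
    cr=cv2.resize(c["image"][y0-10:y1+10,x0-10:x1+10],None,fx=4.5,fy=4.5,interpolation=cv2.INTER_CUBIC);cv2.imwrite(f"pics/{n}_crop.png",cr);print(cr.shape)
E
```

```text
[[-0.002  1.    -0.   ]
 [ 0.    -0.    -1.   ]
 [-1.    -0.002 -0.   ]]
side cam [0.41839521 0.92619886 0.66031587]
1 [263 186  15  15 161] ell [269.6 192.9] [12.1 15. ] mean [ 0.6481 -0.1989  0.0651] med [ 0.6497 -0.2063  0.0608] min [ 0.418 -0.212  0.042] max [0.667 0.926 0.66 ] n [ 0.561  0.477 -0.677] rms 0.0079
2 [282 192  16  14 165] ell [289.6 198.2] [12.4 15.1] mean [ 0.5942 -0.1715  0.0692] med [ 0.5975 -0.1987  0.0549] min [ 0.418 -0.207  0.035] max [0.618 0.926 0.66 ] n [ 0.432  0.481 -0.763] rms 0.0079
3 [303 197  15  14 170] ell [309.9 203.5] [12.7 15.1] mean [ 0.5459 -0.179   0.0547] med [ 0.5472 -0.1919  0.0484] min [ 0.418 -0.2    0.028] max [0.565 0.926 0.66 ] n [ 0.375  0.48  -0.793] rms 0.0083
4 [243 221  19  16 245] ell [251.8 228.9] [15.3 18.4] mean [ 0.6537 -0.0233  0.0672] med [ 0.6553 -0.031   0.0631] min [ 0.418 -0.039  0.043] max [0.676 0.926 0.66 ] n [ 0.004  0.534 -0.845] rms 0.0088
5 [267 224  18  16 242] ell [275.4 231.7] [15.5 18. ] mean [ 0.6042 -0.0345  0.0576] med [ 0.6054 -0.0384  0.0548] min [ 0.418 -0.044  0.034] max [0.624 0.926 0.66 ] n [ 0.132
[... 828 characters left out ...]
058  0.037] max [ 0.677 -0.049  0.079] n [-0.124  0.992  0.019] rms 0.0012
4 [264 285  11  14  76] ell [268.9 291.9] [ 4.9 16.1] mean [ 0.5419 -0.2153  0.0433] med [ 0.5412 -0.2152  0.0428] min [ 0.524 -0.219  0.024] max [ 0.561 -0.213  0.063] n [0.15  0.988 0.021] rms 0.0006
5 [278 296  12  15  86] ell [283.6 303.4] [ 5.3 16.9] mean [ 0.5981 -0.227   0.0595] med [ 0.5938 -0.2225  0.0499] min [ 0.573 -0.624  0.031] max [ 1.008 -0.219  0.844] n [-0.287 -0.908 -0.306] rms 0.0033
6 [294 309  12  15  96] ell [299.4 316. ] [ 5.9 17.3] mean [ 0.6449 -0.2294  0.0569] med [ 0.6446 -0.2294  0.057 ] min [ 0.626 -0.233  0.038] max [ 0.664 -0.226  0.078] n [-0.144 -0.989 -0.013] rms 0.0006
(652, 765, 3)
```

View pics/side_crop.png

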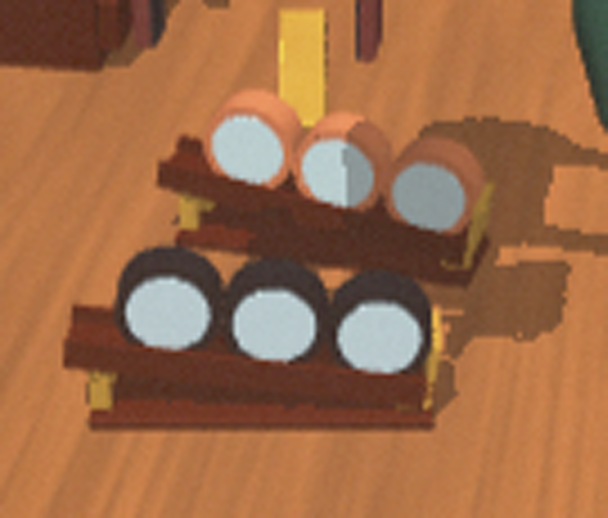

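View pics/scene_crop.png

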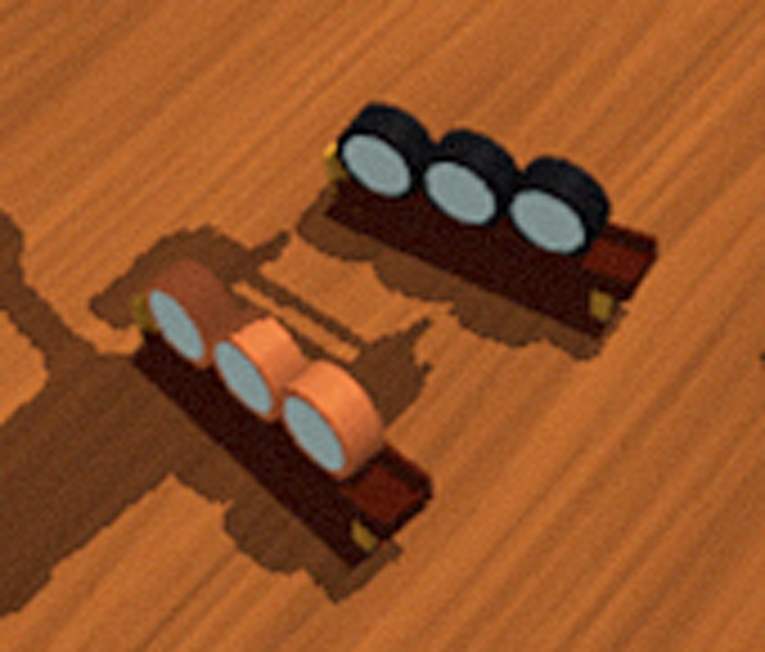

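```bash
python3 - <<'E'
from h import *
for n,box in(("side",(270,310,375,385)),("scene",(320,165,400,215))):
    c=load(n+"0.npz")
    P=cloud(c);x0,y0,x1,y1=box;im=c["image"].astype(int)
    C=-c["R"].T@c["t"]
    def ray(uv,z):
        d=c["R"].T@np.linalg.inv(c["K"])@[uv[0],uv[1],1];return C+d*(z-C[2])/d[2]
    hsv=cv2.cvtColor(c["image"],cv2.COLOR_BGR2HSV)
    sub=np.zeros(hsv.shape[:2],bool);sub[y0:y1,x0:x1]=1
    bar=(sub&(hsv[...,1]>120)&(hsv[...,2]>110)&(hsv[...,0]>16)&(hsv[...,0]<32)).astype(np.uint8)
    k,l,s,ce=cv2.connectedComponentsWithStats(bar)
    for i in range(1,k):
        if s[i,4]<20: continue
        v,u=np.nonzero(l==i)
        R=np.array([ray(q,0.015) for q in zip(u,v)])
        w,V=np.linalg.eigh(np.cov(R[:,:2].T));a=V[:,1];t=(R[:,:2]-R[:,:2].mean(0))@a
        p=P[l==i]
        print(n,"bar",s[i],R.mean(0).round(4),"dir",a.round(3),np.arctan2(a[1],a[0]).round(3),"len",np.ptp(t).round(4),"depth med",np.median(p,0).round(4))
    g=(sub&(hsv[...,1]<60)&(hsv[...,2]>60)).astype(np.uint8)
    k,l,s,ce=cv2.connectedComponentsWithStats(g);i=1+np.argmax(s[1:,4])
    cn,_=cv2.findContours((l==i).astype(np.uint8),0,1);cn=max(cn,key=len)[:,0]
    R=np.array([ray(q,0.011) for q in cn]);
    e=cv2.fitEllipse((cv2.convexHull(R[:,:2].astype(np.float32)*1000)));print(n,"tray",np.round(e,2) if 0 else e,s[i])
    cv2.imwrite(f"pics/{n}_tray.png",cv2.resize(c["image"][y0-10:y1+10,x0-10:x1+10],None,fx=6,fy=6,interpolation=cv2.INTER_CUBIC))
E
```

```text
side bar [309 329   9  30 135] [0.4868 0.2552 0.015 ] dir [-0.231  0.973] 1.804 len 0.0726 depth med [0.4865 0.2566 0.0155]
side bar [327 328  10  29 133] [0.454  0.2472 0.015 ] dir [-0.229  0.973] 1.802 len 0.0709 depth med [0.4541 0.2486 0.0153]
side tray ((470.69525146484375, 250.54579162597656), (169.0852508544922, 176.46420288085938), 6.121346950531006) [ 275  312   96   71 5118]
scene bar [346 180  11  15  43] [0.4554 0.2354 0.015 ] dir [-0.23   0.973] 1.803 len 0.0722 depth med [0.4549 0.2346 0.0143]
scene bar [357 188   7  10  27] [0.4908 0.2316 0.015 ] dir [-0.258  0.966] 1.832 len 0.0457 depth med [0.4912 0.2325 0.0141]
scene tray ((461.7435607910156, 249.4115447998047), (168.68692016601562, 211.5880889892578), 41.80479431152344) [ 328  165   57   46 1273]
```

View pics/side_tray.png

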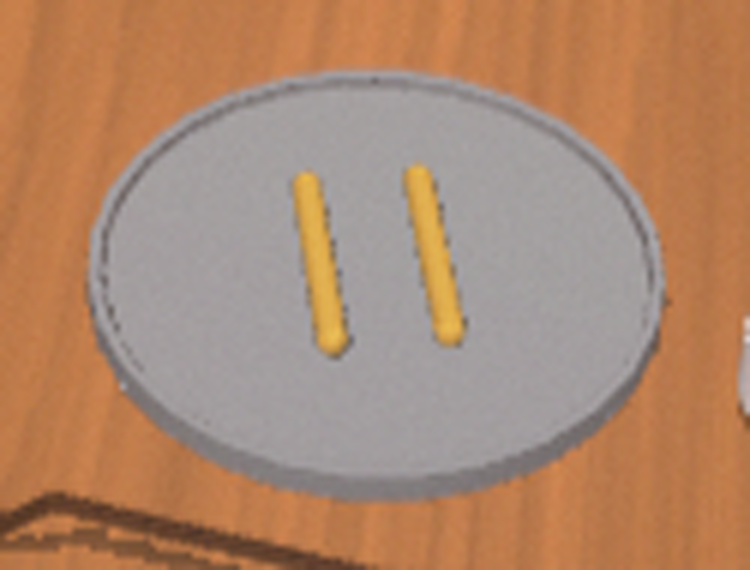

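Call:
{"api": "send_rows", "payload": {"plan": [[[20, -56, 203], [-1.43, 0, 0], 1], [[20, -56, 203], [-1.43, 0, 0], 1], [[20, -56, 203], [-1.43, 0, 0], 1], [[20, -56, 203], [-1.43, 0, 0], 1], [[20, -56, 203], [-1.43, 0, 0], 1], [[20, -56, 203], [-1.43, 0, 0], 1], [[20, -56, 203], [-1.43, 0, 0], 1], [[20, -56, 203], [-1.43, 0, 0], 1], [[20, -56, 203], [-1.43, 0, 0], 1], [[20, -56, 203], [-1.43, 0, 0], 1], [[20, -56, 203], [-1.43, 0, 0], 1], [[20, -56, 203], [-1.43, 0, 0], 1]], "force": 20}}

```text
time: 1.15
position: [0.5435, -0.203, 0.1662]
tool_rot: [0.048, 0.706, -0.048, 0.705]
force: [-0.5, -0.4, 0.2]
grip_width: 0.0879
```

```bash
python3 - <<'E'
from workcell import r
from h import *
s=r.sense();c=r.read_camera("wrist");cv2.imwrite("pics/wrist1.png",c["image"])
np.savez("wrist1.npz",pos=s["position"],rot=s["tool_rot"],**c)
c=r.read_camera("scene");cv2.imwrite("pics/scene1.png",c["image"]);np.savez("scene1.npz",**c)
M=Ro.from_quat(s["tool_rot"]).as_matrix();print(s["time"],s["position"],M.round(3),s["dq"].round(3))
E
```

```text
1.15 [ 0.54348088 -0.20302227  0.16618683] [[-0.002  0.134  0.991]
 [ 0.     0.991 -0.134]
 [-1.     0.    -0.002]] [ 1.000e-03  1.000e-03 -1.000e-03 -0.000e+00  0.000e+00 -1.086e+00]
```

View pics/wrist1.png

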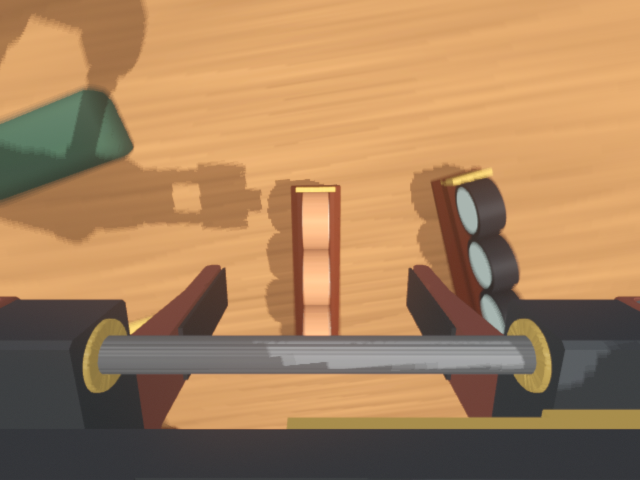

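View pics/scene1.png

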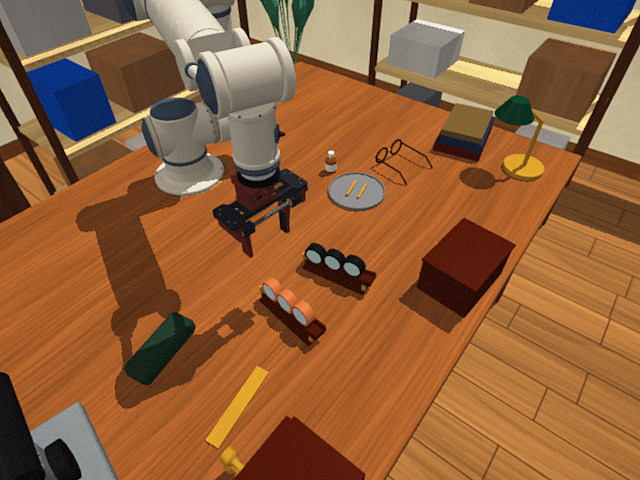

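```bash
python3 - <<'E'
from h import *
c=load("wrist1.npz");M=Ro.from_quat(c["rot"]).as_matrix();H=c["hand_eye"]
def pw(X):
    t=M.T@(np.array(X)-c["pos"]);p=np.linalg.inv(H)@np.r_[t,1];q=c["K"]@p[:3];return (q[:2]/q[2]).round(1)
print("lens1 top",pw([.544,-.2035,.072]), "lens1-2 contact", pw([.544+.0257,-.2035-.0036,.05]))
u=np.array([.99,-.14,0]);print("stop top",pw(np.array([.544,-.2035,.047])-.028*u))
c=load("scene1.npz");C=-c["R"].T@c["t"]
def ray(uv,z):
    d=c["R"].T@np.linalg.inv(c["K"])@[uv[0],uv[1],1];return C+d*(z-C[2])/d[2]
hsv=cv2.cvtColor(c["image"],cv2.COLOR_BGR2HSV)
sub=np.zeros(hsv.shape[:2],bool);sub[170:212,325:388]=1
bar=(sub&(hsv[...,1]>120)&(hsv[...,2]>110)&(hsv[...,0]>16)&(hsv[...,0]<32)).astype(np.uint8)
k,l,s,ce=cv2.connectedComponentsWithStats(bar)
for i in range(1,k):
    if s[i,4]<20: continue
    v,u=np.nonzero(l==i);R=np.array([ray(q,.015) for q in zip(u,v)])[:,:2]
    w,V=np.linalg.eigh(np.cov(R.T));a=V[:,1];t=(R-R.mean(0))@a
    print(s[i],R.mean(0).round(4),a.round(3),np.ptp(t).round(4))
E
```

```text
lens1 top [317.3 226.6] lens1-2 contact [317.1 248.6]
stop top [317.5 189.3]
[346 180  11  15  45] [0.4552 0.2355] [-0.231  0.973] 0.0722
[357 183  10  15  45] [0.4878 0.2444] [-0.239  0.971] 0.0717
```

Call:
{"api": "send_rows", "payload": {"plan": [[[30, 0, 0], [0, 0, 0], 1], [[60, 0, 0], [0, 0, 0], 1], [[90, 0, 0], [0, 0, 0], 1], [[110, 0, 0], [0, 0, 0], 1], [[122, 0, 0], [0, 0, 0], 1], [[130, 0, 0], [0, 0, 0], 1], [[130, 0, 0], [0, 0, 0], 1], [[130, 0, 0], [0, 0, 0], 1]]}}

```text
time: 1.92
position: [0.5437, -0.2031, 0.0372]
tool_rot: [0.05, 0.706, -0.05, 0.705]
force: [-0.4, -0.4, 0.4]
grip_width: 0.0879
```

Call:
{"api": "send_rows", "payload": {"plan": [[[0, 0, 0], [0, 0, 0], 0.4], [[0, 0, 0], [0, 0, 0], 0.3], [[0, 0, 0], [0, 0, 0], 0.2], [[0, 0, 0], [0, 0, 0], 0.1], [[0, 0, 0], [0, 0, 0], 0.1], [[0, 0, 0], [0, 0, 0], 0.1], [[0, 0, 0], [0, 0, 0], 0.1], [[0, 0, 0], [0, 0, 0], 0.1], [[0, 0, 0], [0, 0, 0], 0.1], [[0, 0, 0], [0, 0, 0], 0.1]], "force": 20}}

```text
time: 2.75
position: [0.5437, -0.2031, 0.0371]
tool_rot: [0.05, 0.706, -0.05, 0.705]
force: [-0.2, 1.2, -0.5]
grip_width: 0.0247
```

```bash
python3 - <<'E'
from workcell import r
from h import *
s=r.sense();print(s)
a=r.read_camera("side")["image"];b=r.read_camera("wrist")["image"]
cv2.imwrite("pics/g1.png",np.hstack([cv2.resize(a[140:260,200:360],(400,300)),cv2.resize(b,(400,300))]))
E
```

```text
{'time': 2.75, 'joint_pos': array([-4.15734648e-01,  6.24869824e-02,  1.52718073e+00, -5.24851584e-04,
        1.55309461e+00, -1.84567589e+00]), 'dq': array([-5.82628615e-04,  1.99649164e-04, -9.32753504e-05,  2.08460281e-03,
       -4.01238329e-04, -2.46293065e-04]), 'tau': array([ 1.88056183e-04, -4.27142072e+01, -3.99845624e+01, -3.70423752e-02,
        7.28215976e-02,  3.15164498e-04]), 'position': array([ 0.54368706, -0.20307429,  0.03710733]), 'tool_rot': array([ 0.04972064,  0.70580589, -0.04978985,  0.70490203]), 'force': array([-0.23889649,  1.20710271, -0.50144423]), 'wrist_torque': array([ 0.08028886, -0.04700512,  0.05993489]), 'grip_width': 0.024707270942253032}
```

View pics/g1.png

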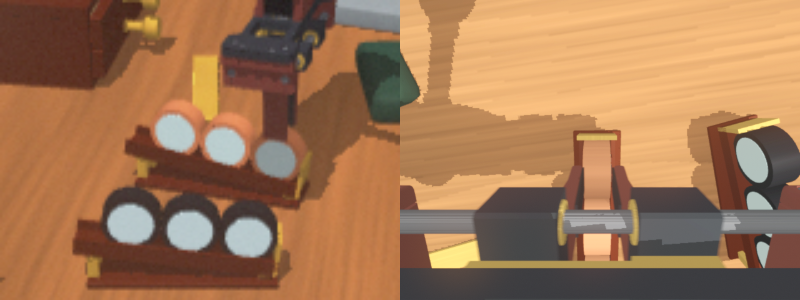

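The fingers flank the front lens at 24.7 mm and are still closing, so I'll let them finish.

Call:
{"api": "send_rows", "payload": {"plan": [[[0, 0, 0], [0, 0, 0], 0], [[0, 0, 0], [0, 0, 0], 0], [[0, 0, 0], [0, 0, 0], 0], [[0, 0, 0], [0, 0, 0], 0], [[0, 0, 0], [0, 0, 0], 0], [[0, 0, 0], [0, 0, 0], 0]], "force": 25}}

```text
time: 3.35
position: [0.5437, -0.2031, 0.0371]
tool_rot: [0.05, 0.706, -0.05, 0.705]
force: [0.6, -0.1, 0.3]
grip_width: 0.0008
```

```bash
python3 - <<'E'
from workcell import r
from h import *
s=r.sense()
A=r.read_camera("side");B=r.read_camera("wrist");D=r.read_camera("scene")
a,b,d=A["image"],B["image"],D["image"]
np.savez("side2.npz",**A);np.savez("scene2.npz",**D)
cv2.imwrite("pics/g2.png",np.vstack([np.hstack([cv2.resize(a[140:260,200:360],(400,300),interpolation=2),cv2.resize(b,(400,300))]),np.hstack([cv2.resize(d[220:370,220:420],(400,300),interpolation=2),cv2.resize(d,(400,300))])]))
E
```

```text
(no output)
```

View pics/g2.png

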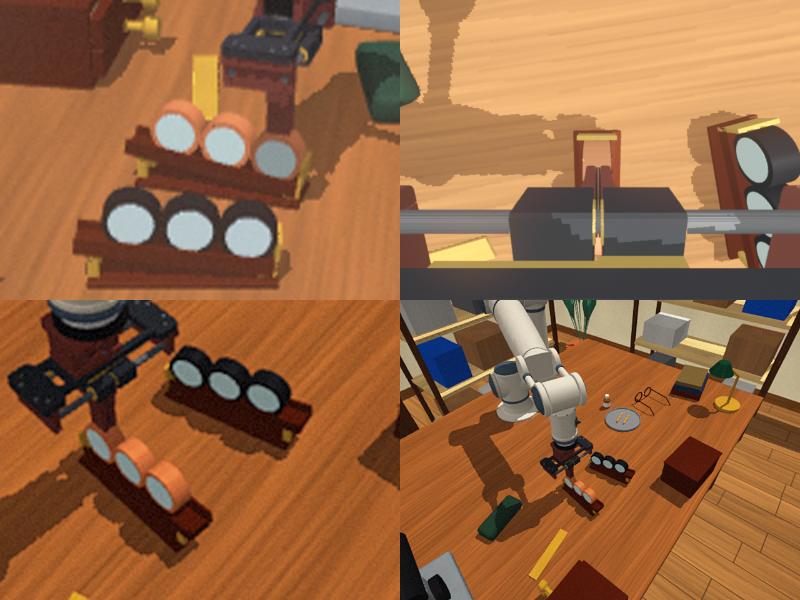

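```bash
python3 - <<'E'
from workcell import r
from h import *
s=r.sense();print(s["time"],s["grip_width"],s["position"])
A=r.read_camera("side");B=r.read_camera("wrist");D=r.read_camera("scene");print(r.sense()["time"])
a,b,d=A["image"],B["image"],D["image"]
np.savez("side3.npz",**A);np.savez("wrist3.npz",**B);np.savez("scene3.npz",**D)
cv2.imwrite("pics/w3.png",b[200:440,200:440].repeat(2,0).repeat(2,1))
cv2.imwrite("pics/f3.png",np.hstack([cv2.resize(a[160:250,240:350],(400,327),interpolation=2),cv2.resize(d[250:350,240:340],(400,327),interpolation=2)]))
E
```

```text
3.5 0.0007959241592468474 [ 0.54367199 -0.20308146  0.03712114]
3.65
```

View pics/w3.png

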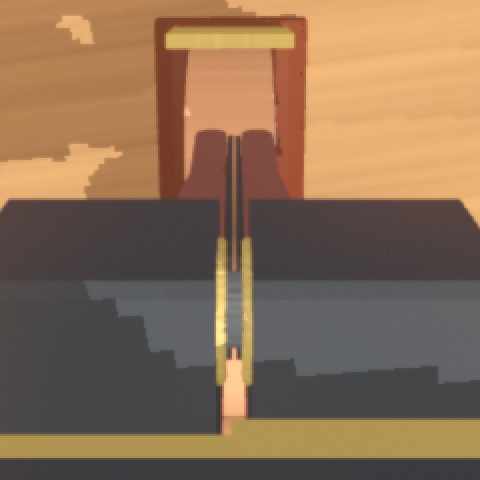

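View pics/f3.png

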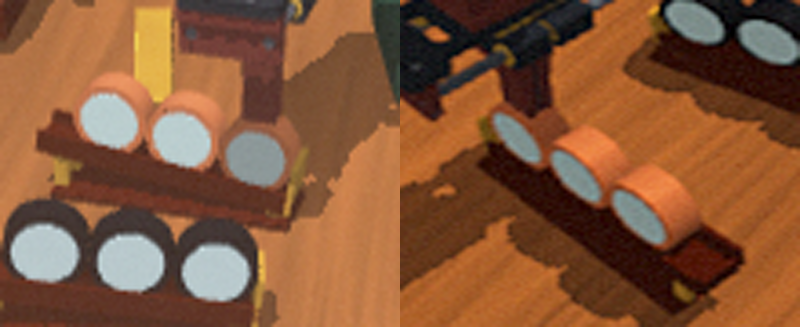

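```bash
python3 - <<'E'
from h import *
T=np.array([.5437,-.2031,.0371])
for n in("side","scene"):
    c=load(n+"3.npz");P=cloud(c)
    im=c["image"].copy()
    for z,col in((.037,(255,0,0)),(.0558,(0,255,0)),(.072,(0,0,255)),(.1,(255,255,0))):
        p=proj(c,[[T[0],T[1],z]])[0];print(n,z,p.round(1),P[int(round(p[1])),int(round(p[0]))].round(3))
        cv2.circle(im,(int(round(p[0])),int(round(p[1]))),1,col,-1)
    y=int(p[1]);x=int(p[0]);cv2.imwrite(f"pics/t_{n}.png",cv2.resize(im[y-30:y+50,x-50:x+50],None,fx=6,fy=6,interpolation=0))
    # first image TCP check
    c=load(n+"0.npz");P=cloud(c);p=proj(c,[[.5996,0.044,.1864],[.5996+.044,0,.1864],[.5996-.044,0,.1864]]);print("start tips",p.round(1))
c=load("side0.npz")
im=c["image"].copy()
for q in proj(c,[[.5996+.044,0,.1864],[.5996-.044,0,.1864]]): cv2.circle(im,tuple(int(v) for v in q.round()),1,(255,0,0),-1)
cv2.imwrite("pics/t0.png",cv2.resize(im[80:200,200:360],None,fx=5,fy=5,interpolation=0))
E
```

```text
side 0.037 [311.8 205.2] [ 0.542 -0.191  0.045]
side 0.0558 [312.  198.5] [ 0.542 -0.188  0.065]
side 0.072 [312.1 192.6] [ 0.542 -0.191  0.077]
side 0.1 [312.3 182.2] [ 0.543 -0.193  0.106]
start tips [[269.1 196.2]
 [251.6 184.5]
 [295.  187.6]]
scene 0.037 [273.2 290.6] [ 0.558 -0.217  0.062]
scene 0.0558 [272.6 285.5] [ 0.554 -0.211  0.073]
scene 0.072 [272.1 281. ] [ 0.553 -0.212  0.088]
scene 0.1 [271.1 273. ] [ 0.556 -0.214  0.119]
start tips [[358.1 195.5]
 [363.3 213.5]
 [331.4 197.7]]
```

View pics/t_side.png

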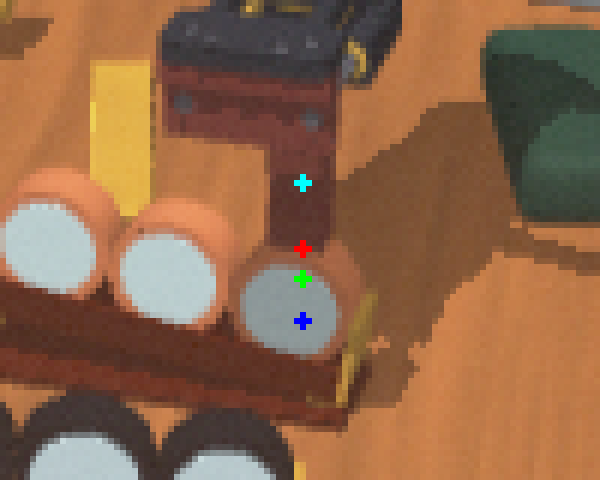

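View pics/t0.png

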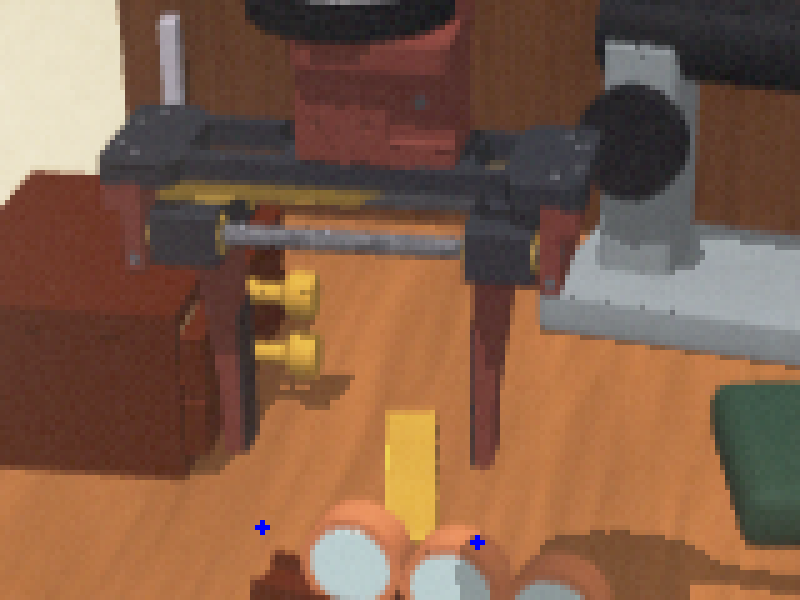

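```bash
python3 - <<'E'
from h import *
c=load("wrist3.npz");z=c["z_map"];K=c["K"];H=c["hand_eye"]
for (u,v) in [(302,266),(305,270),(330,266),(327,272),(305,290),(328,295),(316,240),(316,250),(318,218),(318,390)]:
    d=z[v,u];p=H@np.r_[(u-K[0,2])/K[0,0]*d,(v-K[1,2])/K[1,1]*d,d,1];print((u,v),d.round(4),"tool mm",(p[:3]*1000).round(1))
p=np.linalg.inv(H)@[0,0,0,1];q=K@p[:3];print("TCP pix",q[:2]/q[2],p[2])
p=np.linalg.inv(H)@[-.035,0,0,1];q=K@p[:3];print("TCP-35 pix",q[:2]/q[2],p[2])
c=load("side3.npz");P=cloud(c)
for v in range(180,202):print(v,[P[v,u].round(3).tolist() for u in (310,)],c["image"][v,310])
E
```

```text
(302, 266) 0.1696 tool mm [-37.2  -7.9 -11.9]
(305, 270) 0.1647 tool mm [-42.3  -6.3 -11.8]
(330, 266) 0.1689 tool mm [-37.8   5.3 -12.1]
(327, 272) 0.1622 tool mm [-44.9   3.7 -11.8]
(305, 290) 0.1428 tool mm [-64.9  -5.6 -11.8]
(328, 295) 0.1378 tool mm [-70.    3.4 -12. ]
(316, 240) 0.18 tool mm [-24.   -1.3 -21. ]
(316, 250) 0.1767 tool mm [-28.5  -1.3 -17.1]
(318, 218) 0.1959 tool mm [ -5.7  -0.2 -28.3]
(318, 390) 0.1816 tool mm [-41.8  -0.3  53. ]
TCP pix [318.34080045 263.44918089] 0.20858054184302524
TCP-35 pix [318.66983928 287.51975825] 0.17473275088278237
180 [[0.548, -0.189, 0.113]] [ 51  60 107]
181 [[0.548, -0.193, 0.108]] [44 53 89]
182 [[0.548, -0.195, 0.104]] [48 58 89]
183 [[0.548, -0.195, 0.101]] [51 58 93]
184 [[0.548, -0.195, 0.099]] [45 50 88]
185 [[0.548, -0.19, 0.099]] [44 53 88]
186 [[0.548, -0.196, 0.093]] [43 52 89]
187 [[0.548, -0.195, 0.091]] [44 52 87]
188 [[0.548, -0.195, 0.088]] [44 53 90]
189 [[0.548, -0.194, 0.086]] [49 58 93]
190 [[0.548, -0.192, 0.085]] [48 55 91]
191 [[0.548, -0.195, 0.08]] [47 56 89]
192 [[0.547, -0.192, 0.079]] [48 58 95]
193 [[0.548, -0.199, 0.073]] [ 53  68 115]
194 [[0.548, -0.194, 0.072]] [ 68  93 149]
195 [[0.546, -0.184, 0.075]] [ 69  92 144]
196 [[0.547, -0.193, 0.068]] [101 116 141]
197 [[0.547, -0.193, 0.065]] [153 152 141]
198 [[0.547, -0.193, 0.062]] [154 153 141]
199 [[0.547, -0.191, 0.061]] [151 150 138]
200 [[0.547, -0.192, 0.057]] [154 155 142]
201 [[0.548, -0.197, 0.052]] [151 152 140]
```

The fingertips really sit about 36 mm behind the reported TCP: the wrist depth and the side view agree, and the shut tips are at z≈0.073, just over the lens. I'll raise and open, then go 36 mm deeper than the reported pose suggests.

Call:
{"api": "send_rows", "payload": {"plan": [[[-10, 0, 0], [0, 0, 0], 0.8], [[-10, 0, 0], [0, 0, 0], 0.8], [[-10, 0, 0], [0, 0, 0], 0.8], [[-10, 0, 0], [0, 0, 0], 0.8], [[-10, 0, 0], [0, 0, 0], 0.8], [[-10, 0, 0], [0, 0, 0], 0.8], [[-10, 0, 0], [0, 0, 0], 0.8], [[-10, 0, 0], [0, 0, 0], 0.8], [[-10, 0, 0], [0, 0, 0], 0.8]]}}

```text
time: 4.4
position: [0.5437, -0.2031, 0.047]
tool_rot: [0.05, 0.706, -0.05, 0.705]
force: [1.1, -0.5, -0.2]
grip_width: 0.057
```

Call:
{"api": "send_rows", "payload": {"plan": [[[10, 0, 0], [0, 0, 0], 0.8], [[20, 0, 0], [0, 0, 0], 0.8], [[28, 0, 0], [0, 0, 0], 0.8], [[33, 0, 0], [0, 0, 0], 0.8], [[37, 0, 0], [0, 0, 0], 0.8], [[37, 0, 0], [0, 0, 0], 0.8], [[37, 0, 0], [0, 0, 0], 0.8]]}}

```text
time: 4.98
position: [0.5435, -0.203, 0.0097]
tool_rot: [0.05, 0.706, -0.05, 0.705]
force: [-0.0, -0.6, -0.2]
grip_width: 0.0706
```

```bash
python3 - <<'E'
from workcell import r
from h import *
s=r.sense();print(s["time"],s["position"],s["grip_width"],s["force"])
A=r.read_camera("side");B=r.read_camera("scene");a,b=A["image"],B["image"]
cv2.imwrite("pics/g4.png",np.hstack([cv2.resize(a[150:250,240:360],(400,333),interpolation=2),cv2.resize(b[230:340,220:340],(400,333),interpolation=2)]))
E
```

```text
4.9833 [ 0.54345346 -0.20301525  0.00970894] 0.07060848885330313 [-0.02231754 -0.62691461 -0.15447035]
```

View pics/g4.png

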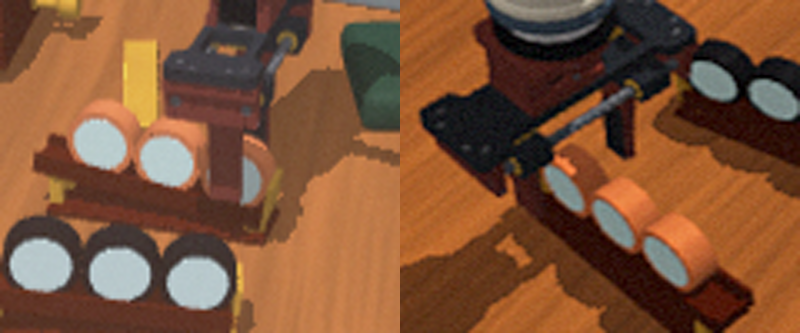

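Call:
{"api": "send_rows", "payload": {"plan": [[[4, 0, 0], [0, 0, 0], 0.5], [[8, 0, 0], [0, 0, 0], 0.4], [[8, 0, 0], [0, 0, 0], 0.3], [[8, 0, 0], [0, 0, 0], 0.2], [[8, 0, 0], [0, 0, 0], 0.1], [[8, 0, 0], [0, 0, 0], 0.1], [[8, 0, 0], [0, 0, 0], 0.1], [[8, 0, 0], [0, 0, 0], 0.1], [[8, 0, 0], [0, 0, 0], 0.1], [[8, 0, 0], [0, 0, 0], 0.1], [[8, 0, 0], [0, 0, 0], 0.1], [[8, 0, 0], [0, 0, 0], 0.1]], "force": 25}}

```text
time: 6.08
position: [0.544, -0.2033, 0.0027]
tool_rot: [0.05, 0.705, -0.05, 0.705]
force: [-0.7, -1.2, 1.4]
grip_width: 0.0218
```

Call:
{"api": "send_rows", "payload": {"plan": [[[-10, 0, 0], [0, 0, 0], 0.1], [[-30, 0, 0], [0, 0, 0], 0.1], [[-60, 0, 0], [0, 0, 0], 0.1], [[-90, 0, 0], [0, 0, 0], 0.1], [[-115, 0, 0], [0, 0, 0], 0.1], [[-130, 0, 0], [0, 0, 0], 0.1], [[-135, 0, 0], [0, 0, 0], 0.1], [[-135, 0, 0], [0, 0, 0], 0.1], [[-135, 0, 0], [0, 0, 0], 0.1], [[-135, 0, 0], [0, 0, 0], 0.1]]}}

```text
time: 6.92
position: [0.5432, -0.2029, 0.1357]
tool_rot: [0.05, 0.707, -0.05, 0.704]
force: [-0.0, 0.3, -1.7]
grip_width: 0.0219
```

```bash
python3 - <<'E'
from workcell import r
from h import *
s=r.sense();print(s["time"],s["position"],s["grip_width"],s["force"])
A=r.read_camera("side");B=r.read_camera("scene");W=r.read_camera("wrist");a,b,w=A["image"],B["image"],W["image"]
np.savez("wrist5.npz",pos=s["position"],rot=s["tool_rot"],**W)
cv2.imwrite("pics/g5.png",np.vstack([np.hstack([cv2.resize(a[120:260,200:360],(400,300),interpolation=2),cv2.resize(b[200:350,220:380],(400,300),interpolation=2)]),np.hstack([cv2.resize(w,(400,300)),cv2.resize(a,(400,300))])]))
M=Ro.from_quat(s["tool_rot"]).as_matrix();print(M.round(3))
t=np.array([.4708,.2455,.15]);print("shift",(M.T@(t-s["position"])*1000).round(1))
E
```

```text
6.9167 [ 0.54323741 -0.20287545  0.13566927] 0.02186008986774534 [-1.71918211e-03  2.89134313e-01 -1.72092313e+00]
[[-0.003  0.14   0.99 ]
 [ 0.001  0.99  -0.14 ]
 [-1.     0.    -0.003]]
shift [ -13.7  433.8 -134.7]
```

View pics/g5.png

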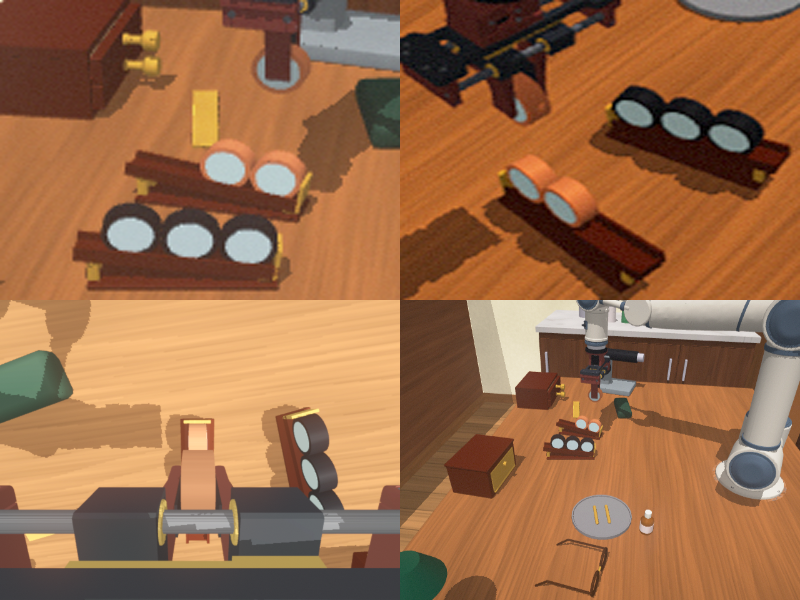

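Call:
{"api": "send_rows", "payload": {"plan": [[[-14, 30, -9], [0, 0, 0], 0.1], [[-14, 65, -20], [-0.05, 0, 0], 0.1], [[-14, 105, -33], [-0.1, 0, 0], 0.1], [[-14, 145, -45], [-0.14, 0, 0], 0.1], [[-14, 185, -57], [-0.18, 0, 0], 0.1], [[-14, 225, -70], [-0.22, 0, 0], 0.1], [[-14, 265, -82], [-0.26, 0, 0], 0.1], [[-14, 305, -95], [-0.3, 0, 0], 0.1], [[-14, 345, -107], [-0.34, 0, 0], 0.1], [[-14, 385, -120], [-0.372, 0, 0], 0.1], [[-14, 415, -129], [-0.372, 0, 0], 0.1], [[-14, 434, -135], [-0.372, 0, 0], 0.1]]}}

```text
time: 8.07
position: [0.4692, 0.249, 0.1496]
tool_rot: [-0.082, 0.704, 0.083, 0.701]
force: [0.1, -0.8, 0.3]
grip_width: 0.022
```

Call:
{"api": "send_rows", "payload": {"plan": [[[0, 0, 0], [0, 0, 0], 0.1], [[0, 0, 0], [0, 0, 0], 0.1], [[0, 0, 0], [0, 0, 0], 0.1]]}}

```text
time: 8.32
position: [0.4692, 0.2482, 0.1491]
tool_rot: [-0.082, 0.704, 0.083, 0.7]
force: [0.2, -0.8, -0.8]
grip_width: 0.0222
```

```bash
python3 - <<'E'
from workcell import r
from h import *
s=r.sense();print(s["time"],s["position"],s["grip_width"],s["force"])
A=r.read_camera("side");B=r.read_camera("scene");W=r.read_camera("wrist");a,b,w=A["image"],B["image"],W["image"]
np.savez("wrist6.npz",pos=s["position"],rot=s["tool_rot"],**W);np.savez("side6.npz",**A);np.savez("scene6.npz",**B)
cv2.imwrite("pics/g6.png",np.vstack([np.hstack([cv2.resize(a[230:410,240:440],(400,300),interpolation=2),cv2.resize(b[100:250,260:460],(400,300),interpolation=2)])]));cv2.imwrite("pics/w6.png",w)
M=Ro.from_quat(s["tool_rot"]).as_matrix();print(M.round(3))
E
```

```text
8.3167 [0.46915439 0.24819129 0.14905838] 0.022165921708217136 [ 0.181888   -0.75399123 -0.80491523]
[[-0.005 -0.232  0.973]
 [ 0.     0.973  0.232]
 [-1.     0.001 -0.005]]
```

View pics/g6.png

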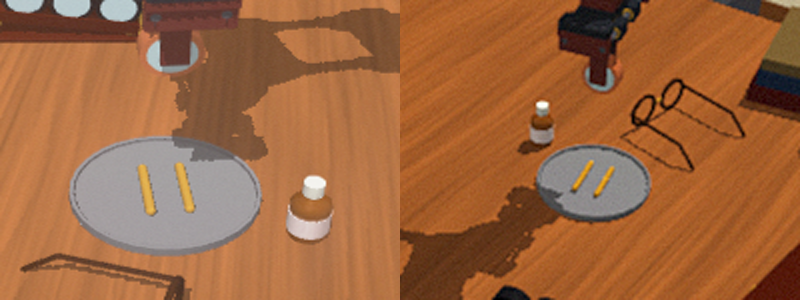

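View pics/w6.png

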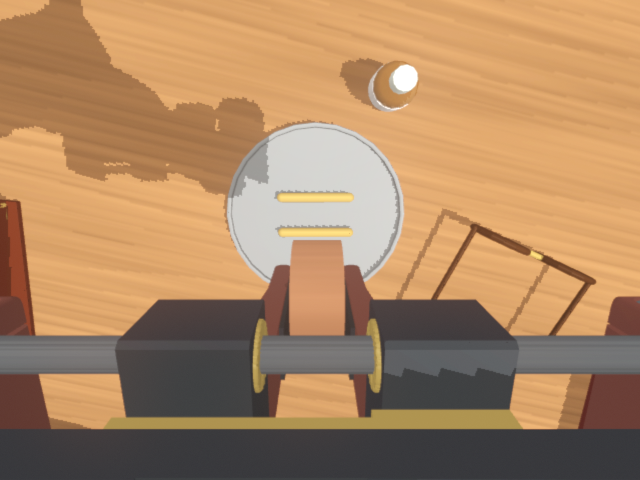

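```bash
python3 - <<'E'
from h import *
c=load("wrist6.npz");M=Ro.from_quat(c["rot"]).as_matrix();H=c["hand_eye"];pos=c["pos"]
C=M@H[:3,3]+pos;Rc=M@H[:3,:3]
def ray(uv,z):
    d=Rc@np.linalg.inv(c["K"])@[uv[0],uv[1],1];return C+d*(z-C[2])/d[2]
hsv=cv2.cvtColor(c["image"],cv2.COLOR_BGR2HSV)
sub=np.zeros(hsv.shape[:2],bool);sub[180:243,260:380]=1
bar=(sub&(hsv[...,1]>100)&(hsv[...,2]>110)&(hsv[...,0]>16)&(hsv[...,0]<32)).astype(np.uint8)
k,l,s,ce=cv2.connectedComponentsWithStats(bar);cs=[]
for i in range(1,k):
    if s[i,4]<40: continue
    cn,_=cv2.findContours((l==i).astype(np.uint8),0,1);(rc,_,_)=cv2.minAreaRect(cn[0])
    v,u=np.nonzero(l==i);R=np.array([ray(q,.0105) for q in zip(u,v)])
    w,V=np.linalg.eigh(np.cov(R[:,:2].T));a=V[:,1];t=(R[:,:2]-R[:,:2].mean(0))@a
    m=ray(rc,.0125);cs.append(m);print(s[i],m.round(4),a.round(3),np.ptp(t).round(4))
m=np.mean(cs,0);print("centre",m.round(4),"tool",((m-pos)@M*1000).round(1))
g=((hsv[...,1]<50)&(hsv[...,2]>120)).astype(np.uint8)
# tray rim points on plane .011 left/top
# lens in wrist: copper column range
cop=((hsv[...,0]<14)&(hsv[...,1]>110)&(hsv[...,2]>120))
for v in (250,260,270,300):
    u=np.nonzero(cop[v,270:370])[0]+270;print(v,u.min(),u.max())
p=np.linalg.inv(H)@[-.043,0,0,1];q=c["K"]@p[:3];print(q[:2]/q[2])
# lens centre from side & scene glass depth
for n,b in(("side6",(300,240,350,270)),("scene6",(345,125,375,150))):
    d=load(n+".npz");P=cloud(d);im=d["image"].astype(int);x0,y0,x1,y1=b
    mk=np.zeros((480,640),bool);mk[y0:y1,x0:x1]=1
    mk&=(im[...,0]>im[...,2]-5)&(im[...,0]>90)
    v,u=np.nonzero(mk);print(n,len(u),u.min(),u.max(),v.min(),v.max(),np.median(P[mk],0).round(4),((u.min()+u.max())/2,(v.min()+v.max())/2))
    pl=proj(d,[pos+[0,0,.043]]);print("pred lens centre px",pl)
E
```

```text
[277 193  77   9 667] [0.4516 0.2419 0.0125] [-0.231  0.973] 0.0718
[279 228  74   9 583] [0.4845 0.2502 0.0125] [-0.233  0.973] 0.0708
centre [0.4681 0.2461 0.0125] tool [136.6  -2.   -0.9]
250 292 341
260 292 342
270 276 358
300 270 369
[318.0533523  295.00443782]
side6 132 300 338 240 269 [0.4809 0.2623 0.1913] (np.float64(319.0), np.float64(254.5))
pred lens centre px [[326.30933952 258.72774139]]
scene6 53 353 366 134 144 [0.4826 0.2378 0.1887] (np.float64(359.5), np.float64(139.0))
pred lens centre px [[361.04333786 135.78615331]]
```

Call:
{"api": "send_rows", "payload": {"plan": [[[20, -1, 0], [0, 0, 0], 0.1], [[45, -2, 0], [0, 0, 0], 0.1], [[75, -2, 0], [0, 0, 0], 0.1], [[100, -2, 0], [0, 0, 0], 0.1], [[115, -2, 0], [0, 0, 0], 0.1], [[120, -2, 0], [0, 0, 0], 0.1], [[120, -2, 0], [0, 0, 0], 0.1], [[120, -2, 0], [0, 0, 0], 0.1]]}}

```text
time: 9.13
position: [0.4703, 0.2454, 0.0307]
tool_rot: [-0.081, 0.703, 0.082, 0.701]
force: [-0.5, -0.3, -1.1]
grip_width: 0.0219
```

```bash
python3 - <<'E'
from workcell import r
from h import *
s=r.sense();print(s["time"],s["position"],s["grip_width"],s["force"])
A=r.read_camera("side");B=r.read_camera("scene");W=r.read_camera("wrist");a,b,w=A["image"],B["image"],W["image"]
np.savez("wrist7.npz",pos=s["position"],rot=s["tool_rot"],**W);np.savez("side7.npz",**A);np.savez("scene7.npz",**B)
cv2.imwrite("pics/g7.png",np.hstack([cv2.resize(a[290:390,265:385],(480,400),interpolation=2),cv2.resize(b[130:220,310:400],(310,310),interpolation=2).copy() if 0 else cv2.resize(b[130:220,325:397],(320,400),interpolation=2)]));cv2.imwrite("pics/w7.png",w)
E
```

```text
9.1333 [0.4702721  0.24536021 0.03065106] 0.021906313624988582 [-0.53736806 -0.31371932 -1.11390294]
```

View pics/g7.png

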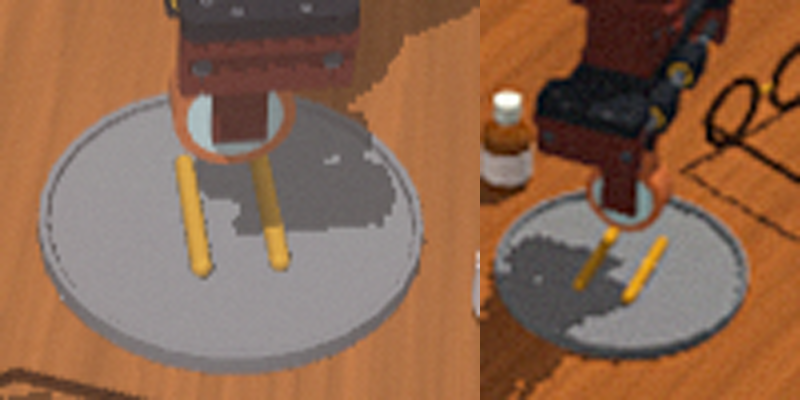

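View pics/w7.png

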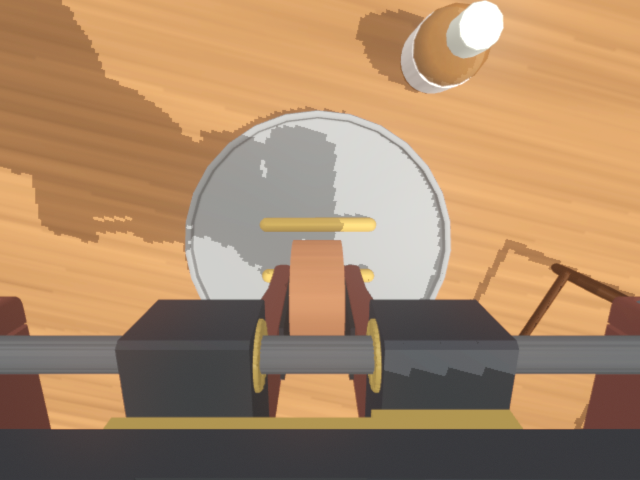

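```bash
python3 - <<'E'
from h import *
s=np.load("wrist7.npz");pos=s["pos"];M=Ro.from_quat(s["rot"]).as_matrix()
for n,b in(("side7",(300,305,345,335)),("scene7",(348,160,372,186))):
    d=load(n+".npz");x0,y0,x1,y1=b;sgn=1 if n[1]=="i" else -1
    hsv=cv2.cvtColor(d["image"],cv2.COLOR_BGR2HSV)[y0:y1,x0:x1]
    im=d["image"].astype(int)[y0:y1,x0:x1]
    gl=((im[...,0]>im[...,2]-5)&(im[...,0]>150)&(im[...,0]>im[...,2]))
    v,u=np.nonzero(gl);print(n,"glass u",u.min()+x0,u.max()+x0,"v",v.min()+y0,v.max()+y0)
    for off in (-4,0,4):
        fc=pos+[0,0,.043]+M@np.array([0,sgn*.011,off/1000]);th=np.linspace(0,6.28,90)
        ring=np.array([fc+.021*(np.cos(t)*M[:,0]+np.sin(t)*M[:,2]) for t in th]);q=proj(d,ring);print(off,q.min(0).round(1),q.max(0).round(1))
# bars in wrist (front one) and side
c=load("wrist7.npz");H=c["hand_eye"];C=M@H[:3,3]+pos;Rc=M@H[:3,:3]
hsv=cv2.cvtColor(c["image"],cv2.COLOR_BGR2HSV)
for v0,v1 in((210,240),(264,286)):
    m=np.zeros((480,640),bool);m[v0:v1,255:380]=1
    m&=(hsv[...,1]>110)&(hsv[...,2]>90)&(hsv[...,0]>16)&(hsv[...,0]<32)
    v,u=np.nonzero(m);uv=((u.min()+u.max())/2,(v.min()+v.max())/2)
    dd=Rc@np.linalg.inv(c["K"])@[uv[0],uv[1],1];X=C+dd*(.013-C[2])/dd[2]
    print("bar",uv,v.min(),v.max(),"tool",((X-pos)@M*1000).round(1))
E
```

```text
side7 glass u 312 318 v 314 327
-4 [314.5 309.5] [339.2 328.5]
0 [312.2 309.6] [336.9 328.7]
4 [309.8 309.8] [334.5 328.8]
scene7 glass u 352 361 v 178 181
-4 [348.6 167.4] [362.3 179.7]
0 [349.9 167.7] [363.6 180. ]
4 [351.2 168.1] [365.  180.4]
bar (np.float64(317.5), np.float64(224.0)) 218 230 tool [ 17.7  -0.1 -19.7]
bar (np.float64(318.0), np.float64(275.0)) 269 281 tool [17.6  0.2 13.8]
```

Call:
{"api": "send_rows", "payload": {"plan": [[[10, 0, -1], [0, 0, 0], 0.1], [[20, 0, -1], [0, 0, 0], 0.1], [[27, 0, -1], [0, 0, 0], 0.1], [[32, 0, -1], [0, 0, 0], 0.1], [[35, 0, -1], [0, 0, 0], 0.1], [[35, 0, -1], [0, 0, 0], 0.1], [[35, 0, -1], [0, 0, 0], 0.1]]}}

```text
time: 9.87
position: [0.4696, 0.2458, -0.0037]
tool_rot: [-0.081, 0.703, 0.083, 0.702]
force: [0.4, -0.2, -1.4]
grip_width: 0.0219
```

```bash
python3 - <<'E'
from workcell import r
from h import *
s=r.sense();print(s["time"],s["position"],s["grip_width"],s["force"],s["wrist_torque"])
A=r.read_camera("side");B=r.read_camera("scene");W=r.read_camera("wrist");a,b,w=A["image"],B["image"],W["image"]
cv2.imwrite("pics/g8.png",np.hstack([cv2.resize(a[290:390,265:385],(480,400),interpolation=2),cv2.resize(b[140:220,325:389],(320,400),interpolation=2)]));cv2.imwrite("pics/w8.png",w)
E
```

```text
9.8667 [ 0.46955283  0.24584359 -0.00370267] 0.02189322197839975 [ 0.40655957 -0.24349556 -1.4287136 ] [ 0.07719484 -0.08117665  0.00252091]
```

View pics/g8.png

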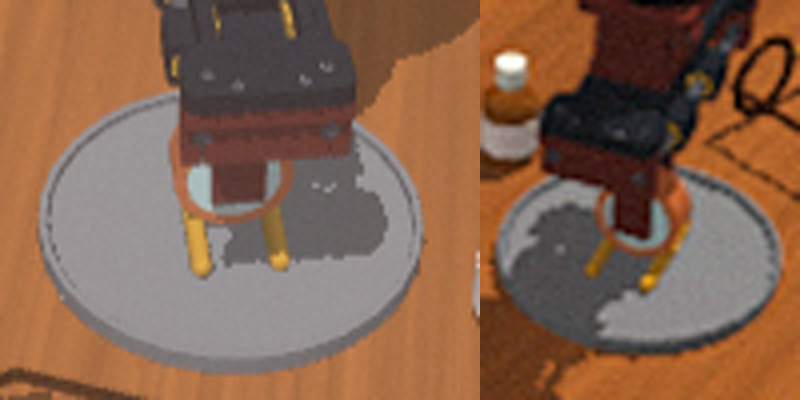

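View pics/w8.png

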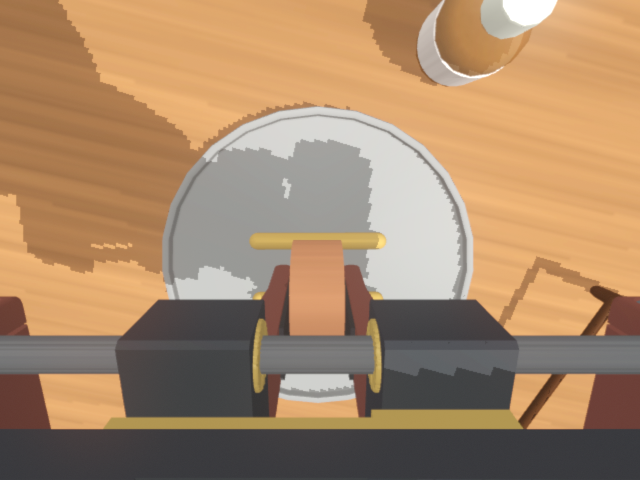

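Call:
{"api": "send_rows", "payload": {"plan": [[[2, 0, 0], [0, 0, 0], 0.1], [[3, 0, 0], [0, 0, 0], 0.1], [[3.5, 0, 0], [0, 0, 0], 0.1], [[3.5, 0, 0], [0, 0, 0], 0.1]]}}

```text
time: 10.35
position: [0.47, 0.246, -0.0065]
tool_rot: [-0.081, 0.703, 0.083, 0.702]
force: [-0.0, 0.1, -0.8]
grip_width: 0.0216
```

Call:
{"api": "send_rows", "payload": {"plan": [[[1, 0, 0], [0, 0, 0], 0.1], [[1, 0, 0], [0, 0, 0], 0.1]]}}

```text
time: 10.52
position: [0.4701, 0.2461, -0.0067]
tool_rot: [-0.081, 0.702, 0.083, 0.702]
force: [-1.9, -0.7, 4.2]
grip_width: 0.0218
```

Call:
{"api": "send_rows", "payload": {"plan": [[[0.5, 0, -1], [0, 0, 0], 0.1], [[0.5, 0, -1.5], [0, 0, 0], 0.1], [[0.5, 0, -1.5], [0, 0, 0], 0.1]]}}

```text
time: 10.77
position: [0.4688, 0.2458, -0.0071]
tool_rot: [-0.081, 0.702, 0.083, 0.703]
force: [0.6, 0.4, -0.4]
grip_width: 0.022
```

Call:
{"api": "send_rows", "payload": {"plan": [[[1, 0, 0], [0, 0, 0], 0.1], [[1.2, 0, 0], [0, 0, 0], 0.1], [[1.2, 0, 0], [0, 0, 0], 0.1]]}}

```text
time: 11.02
position: [0.469, 0.2459, -0.0074]
tool_rot: [-0.081, 0.702, 0.083, 0.703]
force: [-2.2, -0.9, 5.8]
grip_width: 0.0221
```

Call:
{"api": "send_rows", "payload": {"plan": [[[0, 0, -1], [0, 0, 0], 0.1], [[0.5, 0, -1], [0, 0, 0], 0.1], [[0.5, 0, -1], [0, 0, 0], 0.1]]}}

```text
time: 11.27
position: [0.4686, 0.2458, -0.0071]
tool_rot: [-0.081, 0.701, 0.083, 0.703]
force: [0.9, -0.2, 5.2]
grip_width: 0.0216
```

Call:
{"api": "send_rows", "payload": {"plan": [[[0, 0, 0], [0, 0, 0], 0.27], [[0, 0, 0], [0, 0, 0], 0.3], [[0, 0, 0], [0, 0, 0], 0.35], [[0, 0, 0], [0, 0, 0], 0.45], [[0, 0, 0], [0, 0, 0], 0.5], [[0, 0, 0], [0, 0, 0], 0.5], [[0, 0, 0], [0, 0, 0], 0.5]], "force": 10}}

```text
time: 11.85
position: [0.4685, 0.2458, -0.0072]
tool_rot: [-0.081, 0.702, 0.083, 0.703]
force: [0.4, 0.6, -0.3]
grip_width: 0.0433
```

```bash
python3 - <<'E'
from workcell import r
from h import *
s=r.sense();print(s["time"],s["position"],s["grip_width"],s["force"])
A=r.read_camera("side");B=r.read_camera("scene");W=r.read_camera("wrist");a,b,w=A["image"],B["image"],W["image"]
cv2.imwrite("pics/g9.png",np.vstack([np.hstack([cv2.resize(a[290:390,265:385],(480,400),interpolation=2),cv2.resize(b[140:220,325:389],(320,400),interpolation=2)])]))
cv2.imwrite("pics/w9.png",w[150:390,160:480].repeat(2,0).repeat(2,1))
E
```

```text
11.85 [ 0.46847625  0.24576351 -0.00724903] 0.043349157103919705 [ 0.4448964   0.62361645 -0.27179041]
```

View pics/g9.png

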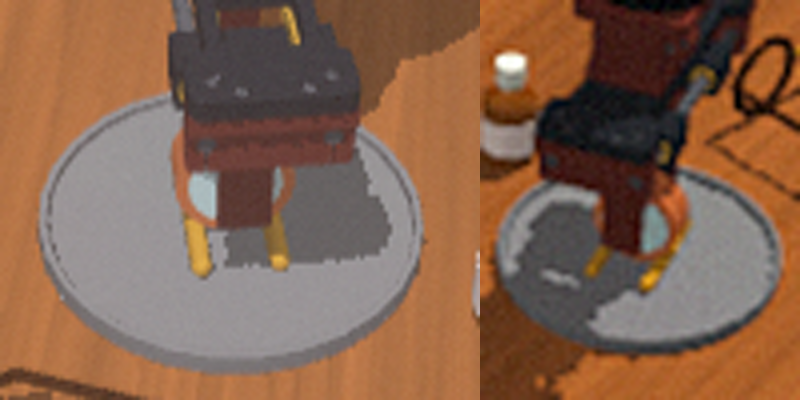

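View pics/w9.png

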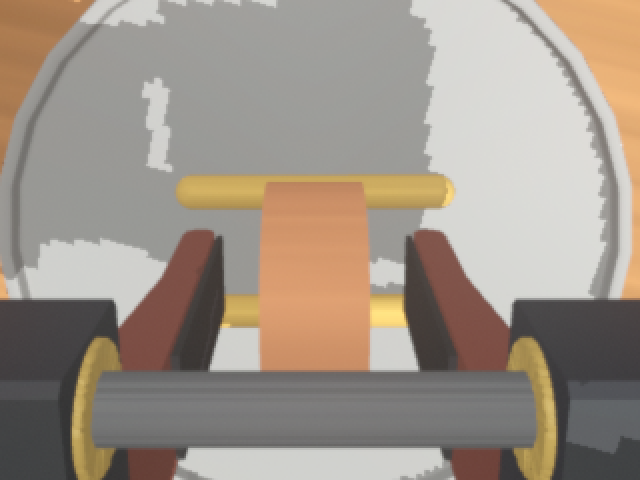

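Released: the lens stands on both bars, centred along them (wrist crop columns 262–370 against the bar's 178–455), with both fingers clear. Next I'll retreat straight up.

Call:
{"api": "send_rows", "payload": {"plan": [[[-5, 0, 0], [0, 0, 0], 0.5], [[-15, 0, 0], [0, 0, 0], 0.5], [[-35, 0, 0], [0, 0, 0], 0.5], [[-65, 0, 0], [0, 0, 0], 0.5], [[-100, 0, 0], [0, 0, 0], 0.5], [[-135, 0, 0], [0, 0, 0], 0.5], [[-165, 0, 0], [0, 0, 0], 0.5], [[-180, 0, 0], [0, 0, 0], 0.5], [[-180, 0, 0], [0, 0, 0], 0.5], [[-180, 0, 0], [0, 0, 0], 0.5], [[-180, 0, 0], [0, 0, 0], 0.5], [[-180, 0, 0], [0, 0, 0], 0.5]]}}

```text
time: 13.0
position: [0.4674, 0.2449, 0.1707]
tool_rot: [-0.081, 0.703, 0.083, 0.702]
force: [-0.7, -0.5, -0.3]
grip_width: 0.0435
```

```bash
python3 - <<'E'
from workcell import r
from h import *
s=r.sense();print(s["time"],s["position"],s["grip_width"],s["force"])
A=r.read_camera("side");B=r.read_camera("scene");a,b=A["image"],B["image"]
cv2.imwrite("pics/g10.png",np.vstack([np.hstack([cv2.resize(a[290:390,265:385],(400,300),interpolation=2),cv2.resize(b[140:220,310:417],(400,300),interpolation=2)]),np.hstack([cv2.resize(a,(400,300)),cv2.resize(b,(400,300))])]))
M=np.array([[.973,.231],[-.231,.973]])
for n,d,bx in(("side",A,[(295,310,350,360),(225,170,340,220)]),("scene",B,[(340,155,380,205),(240,275,330,340)])):
    P=cloud(d);im=d["image"].astype(int)
    for x0,y0,x1,y1 in bx:
        m=np.zeros((480,640),bool);m[y0:y1,x0:x1]=1
        m=(m&(im[...,0]>im[...,2]+ 8)&(im[...,0]>90)&(P[...,2]>.02)).astype(np.uint8)
        k,l,st,ce=cv2.connectedComponentsWithStats(m)
        for i in range(1,k):
            if st[i,4]<30:continue
            p=P[l==i];q=np.median(p,0);o=M@(q[:2]-[.470,.2455]);print(n,st[i],q.round(4),"tray-rel mm",(o*1000).round(1) if q[1]>0 else "")
E
```

```text
13.0 [0.4673906  0.24486334 0.17070739] 0.04353483935669636 [-0.73177042 -0.52148054 -0.26479618]
side [312 328  23  16 288] [0.4687 0.2581 0.0388] tray-rel mm [ 1.7 12.5]
side [282 192  16  14 161] [ 0.5976 -0.1987  0.0544] tray-rel mm 
side [303 197   8  13  70] [ 0.5568 -0.1923  0.0489] tray-rel mm 
scene [350 180  12   9  85] [0.4707 0.2347 0.0356] tray-rel mm [ -1.9 -10.7]
scene [264 285  11  14  67] [ 0.5421 -0.2143  0.0436] tray-rel mm 
scene [279 297  11  14  72] [ 0.5943 -0.2221  0.0503] tray-rel mm
```

View pics/g10.png

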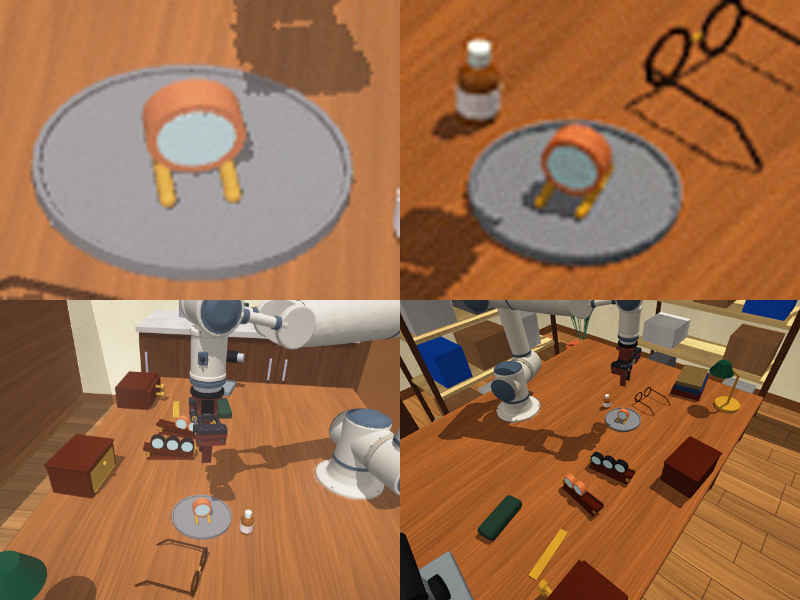

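```bash
python3 -c "
from workcell import r
print(r.hand_in())"
```

```text
the job is handed in; nothing more can be done
None
```

I lifted the front copper lens out of its lane and set it on edge in the hollow between the two tray bars. I then backed the arm off straight up and handed the job in at about 13 s. The hand-in gives no verdict, so what follows comes from my own last camera checks.

- **Lens 1:** It stands on both bars. The two fixed cameras together put its centre about 0–2 mm from midway between them and 1 mm from the middle of their length, about 37 mm above the table. I compared its axis with the bars only by eye.
- **Lenses 2 and 3:** They rolled forward to the stop, to within about 1 mm of where lenses 1 and 2 started. One reading is less sure: the arm partly hid lens 2 in the side view, so its position comes from the other camera.
- **Other things on the table:** In the last pictures the black-ringed lenses, frame, case, rule and bottle look unmoved. I did not measure them again.

**Two checks that failed or disagreed:**
- **First grasp:** It closed on air. The fingertips are really about 36 mm behind the reported tool point, which both the wrist and side views confirmed. Nothing was moved, and I went deeper for the second grasp.
- **Tray position:** The cameras differed by about 3 mm across the bars and 11 mm along them. While lowering, the lens touched one bar first, so I nudged it 2.5 mm sideways until the contact forces showed it seated on both, then opened the fingers.

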